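# Ready the light box for the next frame

## Task

Get the portable light box ready for the next shot: flip the toggle latch on its front fully open, then lift the lid right back until it rests on its hinge stop, without throwing it open or letting it drop shut. Then turn the dimmer dial clockwise until its white pointer lines up with the orange mark on the panel, let go, and leave the hard drive, the mouse and the lens where they are.

Things in the scene. Friction and masses are not known exactly. Their poses are not given: they have to be found in the camera images.
- case: Light box: grey hard case fixed to the desk. Origin: centre of underside; x from latch side (front, -120 mm) to hinge side (back, +120), y left seen from the front, z up. Base 240 x 340 mm, flat deck at z 50 mm; shut lid is a 60 mm deep hollow shell over it, top at z 110. Under it a white diffuser and, on the -y side, a black strip with the dimmer (axis at x -40, y -120).
- lid_hinge (a point): Middle of the hinge line, at case x 120, y 0, z 50 mm. The line runs along the case's y axis.
- lid (a joint): Lid angle in rad: 0 shut, grows as the front edge rises, 1.75 fully back on its hinge stop. 0.7 kg, slight hinge friction; falls shut from below about 1.1 rad, leans back by its own weight above about 1.4. Locked by the latch while that is shut.
- lid_handle (a point): Middle of the black bow handle on the lid: round bar 12 mm thick, 110 mm long along case y, its axis 32 mm above the lid's top, a post at each end. Lid shut: case x -65, y 0, z 142 mm, i.e. 185 mm in front of the hinge line and 92 mm above it; circles the hinge line with the lid.
- latch (a joint): Toggle lever angle in rad: 0 shut (lever stands up along the lid's front), grows as its red tab is pulled outward from the front, then down; 2.5 at the open stop. Resists with about 5 N at the tab up to dead centre (0.3 rad), then springs on; past 0.8 rad its wire bail is clear of the keeper on the base and the lever hangs loose and falls towards 2.5.
- latch_pivot (a point): The lever's pin on the lid's front: with the lid shut at case x -130, y 0, z 64 mm. It runs along case y. Moves with the lid.
- latch_tab (a point): Middle of the red tab on the lever's end, 35 mm from the pin: 26 mm wide along case y, 26 long, 4 thick, side edges free. Latch shut, it is at case x -138.5, y 0, z 98 mm, 18 mm out from the lid's front face, leaning 0.32 rad outward. Turns with the lever.
- dimmer_top (a point): Centre of the dimmer dial's top: fluted black cylinder 38 mm across, 29 mm high above the deck (top 79 mm above the desk), axis vertical. The white line from its axis to its rim is the pointer and lies along this point's x axis.
- dimmer (a joint): Dial angle in rad, growing clockwise seen from above, 0 to 4.712; stays where left (friction 0.03 N m). At 2.356 the pointer points along case +x, towards the hinge, at the orange mark, a 14 x 6 mm bar on the panel. Starts 0.6 to 1.45 rad short of the mark.
- drive: Loose portable hard drive, 136 x 92 x 24 mm, aluminium with orange ends, flat on the desk in front of the case. Origin: centre of underside. Not to be disturbed.
- mouse: Loose black computer mouse, 110 x 60 x 34 mm, on the desk. Origin: centre of underside. Not to be disturbed.
- lens: Loose camera lens standing on the desk behind the case: black cylinder 68 mm across, 78 mm high, with a red ring. Origin: centre of underside. Not to be disturbed.

How it is judged:
On the way, in this order (a step that is already met when the one before it is completed fails the run):
1. the latch is flipped open while the lid is still shut (value of joint latch above 1.8 rad and value of joint lid below 0.1 rad), for 0.1 s.
2. the lid is back on its stop (value of joint lid above 1.65 rad), for 0.2 s.
3. the dial's pointer is on the orange mark (value of joint dimmer between 2.236 and 2.476 rad), for 0.2 s.
At the end, for the whole second after the job is handed in: The latch lever is open (beyond 1.8 rad), the lid leans back on its stop (beyond 1.65 rad), the dial's pointer is within 0.12 rad of the orange mark (joint 2.236 to 2.476), and the drive, the mouse and the lens lie within 30 mm of where they began (all of step 3 and value of joint latch above 1.8 rad and value of joint lid above 1.65 rad and distance of each of drive, mouse, lens from where it was at the start of the episode below 0.03 m); the robot touches nothing.
It fails at once if the lid is thrown open or dropped shut (hinge faster than 3 rad/s) (velocity of joint lid above 3 rad/s or velocity of joint lid below -3 rad/s).
It fails at once if the drive, the mouse or the lens is pushed more than 30 mm (distance of any of drive, mouse, lens from where it was at the start of the episode above 0.03 m).
It also fails if it takes over 69 s, if anything falls off the work surface, if the arm or the gripper's body presses on something with over 40 N, if the wrist force passes 120 N, or if a joint passes its speed limit or range.

## Robot

A 6-joint arm with a two-finger parallel gripper is mounted at the origin on the work surface. World frame = base frame: x ahead of the robot, y to its left, z up, the work surface at z = 0. Lengths are in m, angles in rad, forces in N, time in s.
With the tool pointing down it reaches from about 0.425 to 0.95 m from the base axis. Payload 14.7 kg.
Tool frame: the origin (TCP) lies between the finger pads; the fingertips stand 11 mm ahead of it and the grasp point (between the pads) lies 8 mm behind it (robot.tips_ahead is the distance from the TCP to the fingertips, in m); z points along the fingers, y is the line along which they close (so a half turn about z gives the same grasp; the last joint's range is limited). The gripper opens to 85 mm and grips with 20 to 120 N. Pads are 22 mm wide; open, the fingers measure 114 mm over their backs; the gripper's body (76 mm by 85 mm) begins 54 mm behind the grasp point. The pads swing forward as they close: fully open they stand 13 mm farther back than shut.
Start: joints at [1.119, 0.48, 1.596, -0, 1.065, -0.047], TCP at [0.256, 0.597, 0.242] pointing down, gripper open.
Joint ranges: [-2.75, 2.75], [-0.82, 2.05], [0.23, 2.67], [-1.56, 4.7], [0.09, 2.69], [-2.92, 2.92]. Speed limits (rad/s): [1.89, 1.89, 2.39, 3.01, 3.01, 3.01].

## Interface

Orientations are given as a unit quaternion [x, y, z, w].
In Python, from station import readout, cams, order, robot gives the robot as it stands.
- The arm moves only by the tool jog_arm, never from a script. Its argument "commands" is a list of rows, each an object of numbers: "dx", "dy", "dz": the shift along the tool's x, y, z in cm; "ax", "ay", "az": the turn, a rotation vector about the tool's x, y, z in rad; "jaw": the opening, from 0 (shut) to 1 (fully open). A call has 1 to 8 rows; each row is the pose to reach, as a shift and turn from the pose commanded when the call began, along the tool's axes at that moment; what a row does not reach only later rows make up. A row lasts 1/8 s, in which the tool goes at most 62.5 mm and 10.7 degrees, less where a joint would pass 70% of its speed; a pose out of reach is approached as far as the arm can. A call with a gripper value outside its range is refused whole. The fingers move at their own pace and stop on an object; the grip force is fixed at half the most. Time passes only in rows, so rows that repeat a pose let the fingers close. It gives the time, the measured TCP pose, the force, the opening and the grip force at its end, in the units of the state.
- readout.sense(): the state, without advancing time (a new reading comes with each control period).
- cams.camera(name): name is "side" or "top" or "wrist"; returns a dict with "color" (420x560x3 uint8, blue, green, red), "range_z" (420x560 float32, m along the optical axis (not along the pixel's ray), 0 where there is no reading), "fx", "fy", "cx", "cy" (pixels), "D" ([k1, k2, p1, p2, k3] as OpenCV has them; the pictures are not rectified), "rvec" (rotation vector, rad) and "tvec" (3), from world to camera coordinates, as OpenCV has them. Camera axes: x right, y down, z forward; pixel columns grow to the right and rows downward; lengths in m; the calibration is good to about 2 mm. A picture is of the moment at which its call begins.
- order.job_done(): hands the job in; it is judged then, once.
The state is a dict: "t": time; "q": joint angles; "joint_vel": joint speeds; "effort": joint torques, N m; "tool_pos": TCP position; "ee_rot": TCP orientation; "contact_force": force on the tool from outside, world axes, zero at the start; "moment": the same for the moment, N m; "finger_gap": finger opening in m; "finger_force": force on a finger pad.
Only numpy, scipy, OpenCV 4.12 (cv2) and the standard library are available. Lean on these libraries where they do the work, as an engineer would, in place of code of your own. Each camera call takes 0.05 s, during which the arm holds its last target. There are 200 camera calls.

## Working session

There is one attempt and no reset: what is moved stays moved. The work goes in short steps, Python scripts to look and compute and a tool call to move; the robot and the scene stay as the last step left them, time stands still between calls to the robot, and variables do not carry over. Pictures are saved under pics/ and viewed, at most 10 in all, crops included, and the job is handed in when it is done.

Besides the shell and the picture viewer there is one more tool, called after "Request:" in YAML: its name, and indented under it one key for each argument. jog_arm: Moves the arm, as the interface text tells. Its arguments: {"type":"object","properties":{"commands":{"type":"array"}},"required":["commands"]}

```bash
ls; mkdir -p pics; cat > h.py <<'E'
import numpy as np, cv2, sys
sys.path.insert(0,'.')
from station import readout, cams, order, robot
from scipy.spatial.transform import Rotation as R
def cam(n):
    c=cams.camera(n); c['K']=np.array([[c['fx'],0,c['cx']],[0,c['fy'],c['cy']],[0,0,1.]]); c['R']=cv2.Rodrigues(np.array(c['rvec'],float))[0]; c['t']=np.array(c['tvec'],float).ravel(); c['D']=np.array(c['D'],float); return c
def ray(c,uv):
    p=cv2.undistortPoints(np.array(uv,float).reshape(-1,1,2),c['K'],c['D']).reshape(-1,2)
    d=np.c_[p,np.ones(len(p))]@c['R']; return -c['R'].T@c['t'], d
def onz(c,uv,z):
    o,d=ray(c,uv); return o+d*((z-o[2])/d[:,2])[:,None]
def depthpt(c,uv):
    o,d=ray(c,uv); uv=np.array(uv,int).reshape(-1,2); return o+d*c['range_z'][uv[:,1],uv[:,0]][:,None]
def proj(c,P): return cv2.projectPoints(np.array(P,float).reshape(-1,3),np.array(c['rvec'],float),c['t'],c['K'],c['D'])[0].reshape(-1,2)
def rel(P,Rw=None):
    "world target (and orientation) -> jog numbers from current measured pose, cm/rad"
    s=readout.sense(); r=R.from_quat(s['ee_rot']); d=r.inv().apply(np.array(P)-s['tool_pos'])*100
    a=(r.inv()*Rw).as_rotvec() if Rw is not None else np.zeros(3)
    return d.round(2),a.round(3)
E
python3 - <<'E'
from h import *
print(readout.sense())
ims=[]
for n in ('side','top'):
    c=cam(n); cv2.imwrite(f'pics/{n}0.png',c['color']); print(n,-c['R'].T@c['t'], c['R'][2])
E
```

```text
pics
{'t': 0.0, 'q': array([ 1.11936786e+00,  4.80846639e-01,  1.59686319e+00,  7.24473690e-06,
        1.06511360e+00, -4.65876897e-02]), 'joint_vel': array([ 0.00177976,  0.00080235,  0.00020582,  0.00019581,  0.0002677 ,
       -0.0004757 ]), 'effort': array([-2.44667448e-03, -9.50659704e+01, -4.30194604e+01, -1.25175088e-04,
        1.22106142e-02, -2.67110391e-05]), 'tool_pos': array([0.25581362, 0.59710932, 0.24166676]), 'ee_rot': array([ 2.01042569e-01,  9.79582312e-01, -5.95631306e-04, -1.54729203e-04]), 'contact_force': array([0.28351106, 0.33720511, 0.05151595]), 'moment': array([0.00231305, 0.00121635, 0.04288995]), 'finger_force': 0.0, 'finger_gap': 0.08539930632342915}
side [ 0.08811489 -0.55783186  0.74242665] [ 0.50542489  0.55797423 -0.65818723]
top [ 0.21607511 -0.00668034  1.68045436] [ 0.23465707 -0.01418043 -0.97197478]
```

View pics/side0.png

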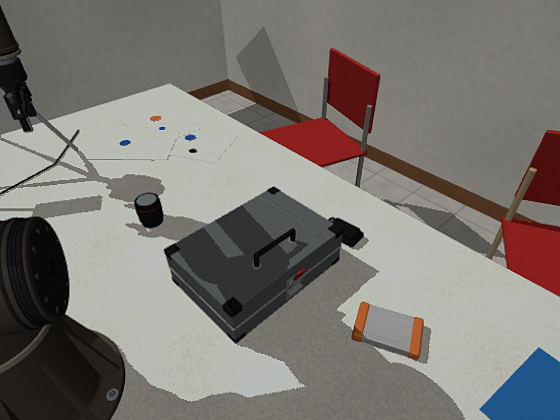

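View pics/top0.png

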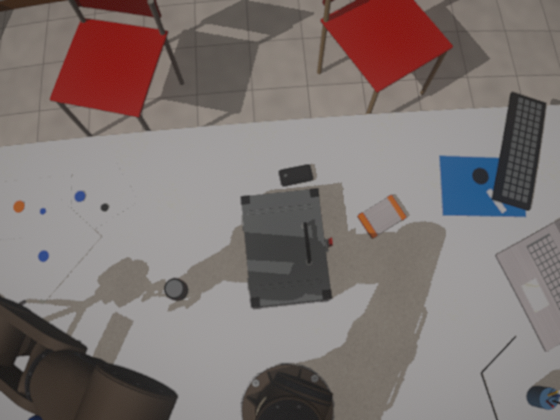

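The pictures show the case with its latch (red tab at top-view px 329,241) facing world −y. The handle is at (308,242), the drive at (382,216), the mouse at (296,175) and the lens at (176,289). The dial side is the far side (+x). Next I measure the case pose.

```bash
python3 - <<'E'
from h import *
cs={n:cam(n) for n in ('top','side')}
v,u=np.mgrid[0:420,0:560]
for n,c in cs.items():
    uv=np.c_[u.ravel(),v.ravel()]; P=depthpt(c,uv); g=(c['range_z'].ravel()>0)
    reg=g&(P[:,0]>.3)&(P[:,0]<.95)&(P[:,1]>-.3)&(P[:,1]<.3)
    top=reg&(abs(P[:,2]-.11)<.008)
    (cx,cy),wh,a=cv2.minAreaRect(P[top,:2].astype(np.float32)); box=cv2.boxPoints(((cx,cy),wh,a))
    print(n,'lid',top.sum(),np.median(P[top,2]),cx,cy,wh,a,box.round(3).tolist())
    hd=reg&(P[:,2]>.135)&(P[:,2]<.16); 
    r=cv2.minAreaRect(P[hd,:2].astype(np.float32)); print(' handle',hd.sum(),P[hd,2].max(),r)
    b,gc,rr=[c['color'][...,i].ravel().astype(int) for i in range(3)]
    red=reg&(rr>120)&(gc<70)&(b<70)&(P[:,2]>.05); print(' red',red.sum(),P[red].mean(0),P[red].std(0),P[red].min(0),P[red].max(0), uv[red].mean(0))
    for nm,m in (('drive',(P[:,2]>.017)&(P[:,2]<.03)&(P[:,1]<-.12)&(P[:,0]>.3)&(P[:,0]<.9)&(P[:,1]>-.4)),):
        m=m&g; print(' ',nm,m.sum(),cv2.minAreaRect(P[m,:2].astype(np.float32)))
    m=g&(P[:,2]>.07)&(P[:,2]<.085)&(P[:,1]>.2)&(P[:,1]<.5)&(P[:,0]>.2)&(P[:,0]<.6); print(' lens',m.sum(),P[m].mean(0) if m.any() else 0)
E
```

```text
top lid 8458 0.11041392637519332 0.49226903915405273 -0.04385446012020111 (0.3432133197784424, 0.2641952931880951) 1.5541296005249023 [[0.31700000166893005, 0.08399999886751175], [0.3240000009536743, -0.1809999942779541], [0.6669999957084656, -0.17100000381469727], [0.6600000262260437, 0.09300000220537186]]
 handle 163 0.15799916672076653 ((0.4923165738582611, -0.09833388775587082), (0.12202426791191101, 0.011729205958545208), 1.8317699432373047)
 red 3 [ 0.50020784 -0.17396787  0.11390952] [0.00228062 0.00019013 0.00185919] [ 0.49725185 -0.1741796   0.11192721] [ 0.50280316 -0.17371848  0.11639658] [331. 239.]
  drive 924 ((0.5498837828636169, -0.26022231578826904), (0.45138999819755554, 0.2796081304550171), 0.10226544737815857)
 lens 354 [0.39237095 0.31164935 0.07795439]
side lid 11024 0.11046146972291682 0.4913756549358368 -0.043854355812072754 (0.34493327140808105, 0.2659020721912384) 1.7487353086471558 [[0.3149999976158142, 0.08399999886751175], [0.3230000138282776, -0.18199999630451202], [0.6679999828338623, -0.17100000381469727], [0.6600000262260437, 0.09399999678134918]]
 handle 283 0.15027812448370292 ((0.4929508864879608, -0.09897246956825256), (0.11991509050130844, 0.014134567230939865), 0.7441112399101257)
 red 10 [ 0.49690723 -0.17497454  0.1098409 ] [0.00480236 0.00105848 0.00093735] [ 0.48928474 -0.17607794  0.10812966] [ 0.50415035 -0.17233277  0.11099518] [300.6 271.1]
  drive 2494 ((0.5508853197097778, -0.26002010703086853), (0.4547797739505768, 0.27991950511932373), 0.004858034197241068)
 lens 342 [0.39079727 0.30927523 0.07760401]
```

```bash
cat >> h.py <<'E'
YAW=np.deg2rad(91.6); C0=np.array([.4915,-.0335,0]); RC=R.from_euler('z',YAW)
def W(p): return C0+RC.apply(np.array(p,float))
def down(heading): # tool z down, tool y at world heading
    y=np.array([np.cos(heading),np.sin(heading),0]); z=np.array([0,0,-1.]); return R.from_matrix(np.c_[np.cross(y,z),y,z])
E
python3 - <<'E'
from h import *
print([a for a in dir(robot) if a[0]!='_'])
T=W([-.1385,0,.17]); print(T, rel(T,down(YAW-np.pi/2)))
E
```

```text
['IKError', 'tips_ahead']
[ 0.49536715 -0.171946    0.17      ] (array([-52.31, -61.27,   7.23]), array([-1.000e-03,  0.000e+00,  1.138e+00]))
```

Request:
jog_arm:
  commands:
    - {"dx":-52.3,"dy":-61.3,"dz":1,"az":1.138,"jaw":1}
    - {"dx":-52.3,"dy":-61.3,"dz":1,"az":1.138,"jaw":1}
    - {"dx":-52.3,"dy":-61.3,"dz":1,"az":1.138,"jaw":1}
    - {"dx":-52.3,"dy":-61.3,"dz":1,"az":1.138,"jaw":1}
    - {"dx":-52.3,"dy":-61.3,"dz":1,"az":1.138,"jaw":1}
    - {"dx":-52.3,"dy":-61.3,"dz":1,"az":1.138,"jaw":1}
    - {"dx":-52.3,"dy":-61.3,"dz":1,"az":1.138,"jaw":1}
    - {"dx":-52.3,"dy":-61.3,"dz":1,"az":1.138,"jaw":1}

```text
validation failed for argument at $.co...
```

Request:
jog_arm:
  commands:
    - {"dx":-12.0,"dy":-14.0,"dz":0.5,"ax":0.0,"ay":0.0,"az":0.3,"jaw":1.0}

```text
t: 0.32
tool_pos: [0.2743, 0.5398, 0.2402]
ee_rot: [0.292, 0.956, 0.001, -0.0]
contact_force: [1.9, 0.2, 0.5]
finger_gap: 0.0858
finger_force: 0.0
```

```bash
python3 - <<'E'
from h import *
T=W([-.1385,0,.23]); print(T, rel(T,down(YAW-np.pi/2)))
E
```

```text
[ 0.49536715 -0.171946    0.23      ] (array([-58.09, -46.69,   0.91]), array([ 0.001, -0.001,  0.95 ]))
```

Request:
jog_arm:
  commands:
    - {"dx":-5.0,"dy":-4.0,"dz":0.1,"ax":0.0,"ay":0.0,"az":0.18,"jaw":1.0}
    - {"dx":-10.0,"dy":-8.0,"dz":0.2,"ax":0.0,"ay":0.0,"az":0.36,"jaw":1.0}
    - {"dx":-15.0,"dy":-12.0,"dz":0.3,"ax":0.0,"ay":0.0,"az":0.54,"jaw":1.0}
    - {"dx":-20.0,"dy":-16.0,"dz":0.4,"ax":0.0,"ay":0.0,"az":0.72,"jaw":1.0}
    - {"dx":-25.0,"dy":-20.0,"dz":0.5,"ax":0.0,"ay":0.0,"az":0.9,"jaw":1.0}
    - {"dx":-30.0,"dy":-24.0,"dz":0.5,"ax":0.0,"ay":0.0,"az":0.95,"jaw":1.0}
    - {"dx":-35.0,"dy":-28.0,"dz":0.5,"ax":0.0,"ay":0.0,"az":0.95,"jaw":1.0}
    - {"dx":-40.0,"dy":-32.0,"dz":0.5,"ax":0.0,"ay":0.0,"az":0.95,"jaw":1.0}

```text
t: 1.32
tool_pos: [0.4246, 0.0588, 0.2358]
ee_rot: [0.697, 0.717, 0.0, 0.0]
contact_force: [1.4, 0.2, 0.2]
finger_gap: 0.0852
finger_force: 0.0
```

```bash
python3 - <<'E'
from h import *
T=W([-.1385,0,.17]); print(T, rel(T,down(YAW-np.pi/2)))
E
```

```text
[ 0.49536715 -0.171946    0.17      ] (array([-23.27,   6.41,   6.59]), array([ 0.001, -0.   ,  0.001]))
```

Request:
jog_arm:
  commands:
    - {"dx":-5,"dy":1.4,"dz":0.5}
    - {"dx":-10,"dy":2.8,"dz":1}
    - {"dx":-15,"dy":4.2,"dz":1.5}
    - {"dx":-20,"dy":5.6,"dz":2}
    - {"dx":-23.3,"dy":6.4,"dz":4}
    - {"dx":-23.3,"dy":6.4,"dz":6.6}
    - {"dx":-23.3,"dy":6.4,"dz":6.6}

```text
validation failed for argument at $.co...
```

```bash
python3 - <<'E'
from h import *
c=cam('wrist'); cv2.imwrite('pics/w1.png',c['color'])
s=readout.sense(); print(s['tool_pos'],s['q'].round(3))
b,g,r=[c['color'][...,i].astype(int) for i in range(3)]
m=((r>100)&(g<70)&(b<70)).astype(np.uint8)
n,l,st,ce=cv2.connectedComponentsWithStats(m)
for i in range(1,n):
    if st[i,4]>30: print(st[i],ce[i],onz(c,ce[i],.1), c['range_z'][l==i].min(),depthpt(c,ce[i]))
print(proj(c,[W([-.1385,0,.098])]))
E
```

```text
[0.42666476 0.05269914 0.23592445] [ 0.054  0.179  2.083 -0.003  0.879  0.03 ]
[[337.12840397 418.82691112]]
```

View pics/w1.png

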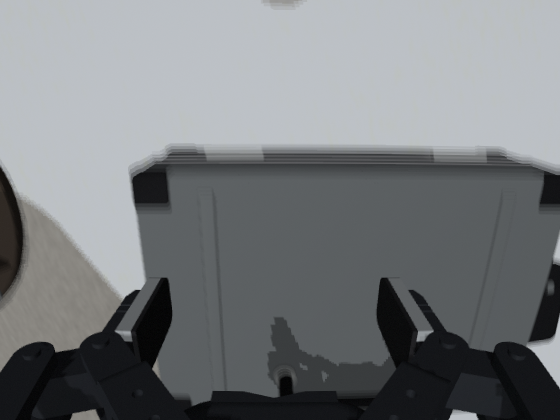

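The wrist view shows the lid top (135–560, 150–420) and the handle at (285,385). The arm hasn't moved: rows need every key.

Request:
jog_arm:
  commands:
    - {"dx":-5,"dy":1.4,"dz":0.5,"ax":0,"ay":0,"az":0,"jaw":1}
    - {"dx":-10,"dy":2.8,"dz":1,"ax":0,"ay":0,"az":0,"jaw":1}
    - {"dx":-15,"dy":4.2,"dz":1.5,"ax":0,"ay":0,"az":0,"jaw":1}
    - {"dx":-20,"dy":5.6,"dz":2,"ax":0,"ay":0,"az":0,"jaw":1}
    - {"dx":-22.7,"dy":6.3,"dz":4,"ax":0,"ay":0,"az":0,"jaw":0.7}
    - {"dx":-22.7,"dy":6.3,"dz":6.5,"ax":0,"ay":0,"az":0,"jaw":0.7}
    - {"dx":-22.7,"dy":6.3,"dz":6.5,"ax":0,"ay":0,"az":0,"jaw":0.7}

```text
t: 2.25
tool_pos: [0.4924, -0.1641, 0.1692]
ee_rot: [0.697, 0.717, -0.001, -0.002]
contact_force: [-0.4, -0.5, 0.2]
finger_gap: 0.0596
finger_force: 0.0
```

```bash
python3 - <<'E'
from h import *
c=cam('wrist'); cv2.imwrite('pics/w2.png',c['color'])
s=readout.sense(); print(s['tool_pos'],s['q'].round(3),s['finger_gap'])
b,g,r=[c['color'][...,i].astype(int) for i in range(3)]
m=((r>100)&(g<70)&(b<70)).astype(np.uint8)
n,l,st,ce=cv2.connectedComponentsWithStats(m)
for i in range(1,n):
    if st[i,4]>30: print(st[i],ce[i],onz(c,ce[i],.1), depthpt(c,ce[i]))
print(proj(c,[W([-.1385,0,.098]),W([-.065,0,.142])]))
print(rel(W([-.1385,0,.09]),down(YAW-np.pi/2)))
E
```

```text
[ 0.49309885 -0.16404485  0.17029574] [-0.38   0.393  1.965  0.     0.786 -0.408] 0.0601001953426344
[ 257  229   44   27 1090] [278.78623853 242.91651376] [[ 0.49518053 -0.17141445  0.1       ]] [[ 0.49514257 -0.17073566  0.10153631]]
[290 334  27  17  82] [303.2804878  342.87804878] [[ 0.5140678  -0.24397473  0.1       ]] [[ 0.52360777 -0.30846059  0.01975984]]
[[279.03391565 242.38682972]
 [281.13732722 125.59889565]]
(array([-0.8 ,  0.22,  8.03]), array([-0.002, -0.001,  0.   ]))
```

View pics/w2.png

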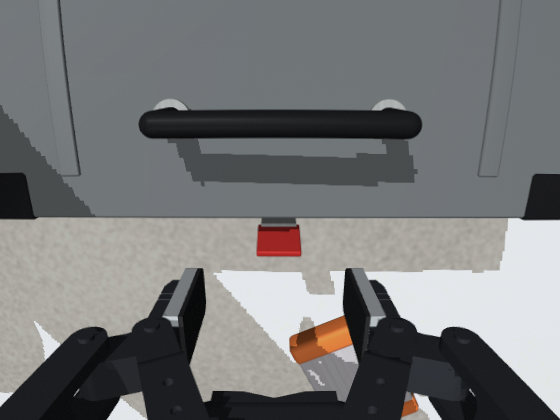

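The tab is at (279,243) and the handle at (281,125), both within 1 px of the case model. I'll descend around the tab.

Request:
jog_arm:
  commands:
    - {"dx":-0.8,"dy":0.2,"dz":1,"ax":0,"ay":0,"az":0,"jaw":0.7}
    - {"dx":-0.8,"dy":0.2,"dz":3,"ax":0,"ay":0,"az":0,"jaw":0.7}
    - {"dx":-0.8,"dy":0.2,"dz":5,"ax":0,"ay":0,"az":0,"jaw":0.7}
    - {"dx":-0.8,"dy":0.2,"dz":7,"ax":0,"ay":0,"az":0,"jaw":0.7}
    - {"dx":-0.8,"dy":0.2,"dz":7.6,"ax":0,"ay":0,"az":0,"jaw":0.7}
    - {"dx":-0.8,"dy":0.2,"dz":7.6,"ax":0,"ay":0,"az":0,"jaw":0.7}

```text
t: 3.05
tool_pos: [0.4961, -0.1724, 0.0948]
ee_rot: [0.697, 0.717, 0.0, 0.0]
contact_force: [-0.1, 0.2, -0.0]
finger_gap: 0.0595
finger_force: 0.0
```

```bash
python3 - <<'E'
from h import *
print(rel(W([-.1385,0,.09]),down(YAW-np.pi/2)),readout.sense()['contact_force'])
E
```

```text
(array([ 0.04, -0.07,  0.48]), array([0.   , 0.   , 0.001])) [-0.07342722  0.21508667 -0.04507851]
```

Request:
jog_arm:
  commands:
    - {"dx":0,"dy":0,"dz":0.3,"ax":0,"ay":0,"az":0,"jaw":0}
    - {"dx":0,"dy":0,"dz":0.3,"ax":0,"ay":0,"az":0,"jaw":0}
    - {"dx":0,"dy":0,"dz":0.3,"ax":0,"ay":0,"az":0,"jaw":0}
    - {"dx":0,"dy":0,"dz":0.3,"ax":0,"ay":0,"az":0,"jaw":0}
    - {"dx":0,"dy":0,"dz":0.3,"ax":0,"ay":0,"az":0,"jaw":0}

```text
t: 3.68
tool_pos: [0.4953, -0.1724, 0.0923]
ee_rot: [0.697, 0.717, -0.0, -0.0]
contact_force: [-7.6, -2.6, 11.8]
finger_gap: 0.0243
finger_force: 58.2
```

Request:
jog_arm:
  commands:
    - {"dx":-0.58,"dy":0,"dz":0.24,"ax":0,"ay":0.1,"az":0,"jaw":0}
    - {"dx":-1.1,"dy":0,"dz":0.58,"ax":0,"ay":0.2,"az":0,"jaw":0}
    - {"dx":-1.53,"dy":0,"dz":1.04,"ax":0,"ay":0.3,"az":0,"jaw":0}
    - {"dx":-1.87,"dy":0,"dz":1.58,"ax":0,"ay":0.4,"az":0,"jaw":0}
    - {"dx":-2.09,"dy":0,"dz":2.18,"ax":0,"ay":0.5,"az":0,"jaw":0}
    - {"dx":-2.17,"dy":0,"dz":2.82,"ax":0,"ay":0.6,"az":0,"jaw":0}
    - {"dx":-2.17,"dy":0,"dz":2.82,"ax":0,"ay":0.6,"az":0,"jaw":0}

```text
t: 4.55
tool_pos: [0.4959, -0.1952, 0.0631]
ee_rot: [0.666, 0.684, 0.207, -0.213]
contact_force: [-7.1, -8.0, 12.9]
finger_gap: 0.0242
finger_force: 59.1
```

```bash
python3 - <<'E'
from h import *
c=cam('wrist'); cv2.imwrite('pics/w3.png',c['color'])
s=readout.sense(); print(s['tool_pos'],s['contact_force'],s['finger_gap'],s['finger_force'])
b,g,r=[c['color'][...,i].astype(int) for i in range(3)]
m=((r>100)&(g<70)&(b<70)).astype(np.uint8)
n,l,st,ce=cv2.connectedComponentsWithStats(m)
for i in range(1,n):
    if st[i,4]>30: p=depthpt(c,ce[i])[0]; print(st[i],ce[i],RC.inv().apply(p-C0))
E
```

```text
[ 0.49594819 -0.19505923  0.06339532] [-7.55574491 -7.96109113 11.03224787] 0.024066853202027567 59.25826907157898
[ 240  260   68   67 2239] [283.74095578 299.39973202] [-0.16447159 -0.00324798  0.07729997]
```

The tab is at a lever angle of about 1 rad, past the bail's release point. I'll let go and back off upward.

Request:
jog_arm:
  commands:
    - {"dx":0,"dy":0,"dz":0,"ax":0,"ay":0,"az":0,"jaw":0.7}
    - {"dx":0,"dy":0,"dz":0,"ax":0,"ay":0,"az":0,"jaw":0.7}
    - {"dx":0,"dy":0,"dz":0,"ax":0,"ay":0,"az":0,"jaw":0.7}
    - {"dx":0,"dy":0,"dz":-3,"ax":0,"ay":-0.15,"az":0,"jaw":0.7}
    - {"dx":0,"dy":0,"dz":-7,"ax":0,"ay":-0.3,"az":0,"jaw":0.7}
    - {"dx":0,"dy":0,"dz":-11,"ax":0,"ay":-0.45,"az":0,"jaw":0.7}
    - {"dx":0,"dy":0,"dz":-14,"ax":0,"ay":-0.6,"az":0,"jaw":0.7}
    - {"dx":0,"dy":0,"dz":-14,"ax":0,"ay":-0.6,"az":0,"jaw":0.7}

```text
t: 5.6
tool_pos: [0.5, -0.2724, 0.1815]
ee_rot: [0.696, 0.718, -0.0, 0.003]
contact_force: [-0.2, 0.1, -0.3]
finger_gap: 0.0594
finger_force: 0.0
```

```bash
python3 - <<'E'
from h import *
s=readout.sense(); print(s['tool_pos'],s['contact_force'],s['q'].round(2))
for k in ('wrist','side'):
    c=cam(k)
    b,g,r=[c['color'][...,i].astype(int) for i in range(3)]
    m=((r>90)&(g<70)&(b<70)).astype(np.uint8)
    n,l,st,ce=cv2.connectedComponentsWithStats(m)
    for i in range(1,n):
        if st[i,4]>4: 
            p=RC.inv().apply(depthpt(c,ce[i])[0]-C0)
            if abs(p).max()<.4: print(k,st[i],ce[i],p)
for a in (90+1.6-90,-88.4,91.6): 
    T=W([-.065,0,.18]); print(a,rel(T,down(np.deg2rad(a))))
E
```

```text
[ 0.49996622 -0.27241451  0.1814826 ] [-0.19086855  0.11009286 -0.31041597] [-0.55  0.44  1.85 -0.    0.85 -0.58]
wrist [284 191  96  45 537] [330.25884544 211.42271881] [-0.26153175 -0.05134283  0.01271534]
wrist [381 197   5  11  12] [382.91666667 201.91666667] [-0.24926555 -0.09351807  0.02334789]
wrist [372 213  15   8  16] [379.4375 216.8125] [-0.26223178 -0.09158713  0.02419538]
wrist [365 221   6   3   6] [367.5 222. ] [-0.26714763 -0.08190262  0.02363982]
wrist [330 226  29  13  32] [344.65625 231.875  ] [-0.27623084 -0.06292465  0.02359843]
wrist [311 239  18   8  18] [319.5 242.5] [-0.2862834  -0.04180463  0.023308  ]
wrist [304 247   6   3   6] [306.5 248. ] [-0.2916824  -0.03077714  0.02292727]
wrist [297 250   6   3   6] [299.5 251. ] [-0.2942129  -0.02471044  0.02365869]
wrist [420 302   3   7   7] [420.85714286 305.        ] [-0.35181631 -0.14184106  0.02211192]
wrist [333 334  11  14  56] [337.82142857 341.98214286] [-0.39179236 -0.06492589  0.02368373]
side [297 290  12  14  93] [302.65591398 296.30107527] [-0.15404965  0.00228193  0.03956671]
side [412 331  10  10  69] [416.46376812 335.72463768] [-0.37775739 -0.10053205  0.02362358]
side [352 335  10   7  42] [356.45238095 338.16666667] [-0.29303939 -0.01339681  0.01451054]
side [420 344   1   5   5] [420. 346.] [-0.39467552 -0.08637336  0.02144582]
side [408 350  13  10  64] [413.78125 354.6875 ] [-0.39551577 -0.06343295  0.01722731]
1.5999999999999943 (array([17.38, -0.03, -0.07]), array([ 0.   , -0.002,  0.002]))
-88.4 (array([17.38, -0.03, -0.07]), array([-1.000e-03, -1.000e-03,  1.572e+00]))
91.6 (array([17.38, -0.03, -0.07]), array([ 1.000e-03, -1.000e-03, -1.569e+00]))
```

```bash
python3 - <<'E'
from h import *
c=cam('side'); cv2.imwrite('pics/s1.png',cv2.resize(c['color'][230:350,230:390],None,fx=4,fy=4))
for th in (1.5,1.8,2.1,2.3,2.5):
    a=th+.245; print(th, proj(c,[W([-.130-.035*np.sin(a),0,.064+.035*np.cos(a)])]))
E
```

```text
1.5 [[307.15880393 293.15398226]]
1.8 [[305.859476   295.15088282]]
2.1 [[303.68416126 295.98184927]]
2.3 [[301.85318431 295.86407335]]
2.5 [[299.80601636 295.22356783]]
```

View pics/s1.png

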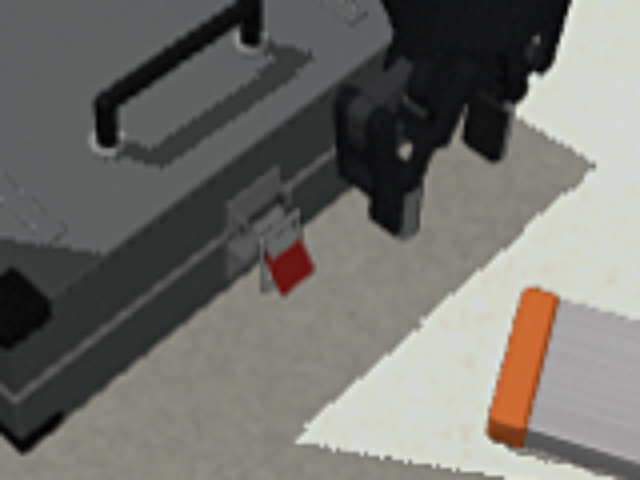

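The tab (crop 290,265) hangs down, so the latch is open at about 2.2 to 2.5 rad. Next I check the wrist joint ranges for the lid swing.

```bash
python3 - <<'E'
from h import *
s=readout.sense(); q=s['q']
def fk(q1,q23,q4,q5,q6): return R.from_euler('ZYZYZ',[q1,q23,q4,q5,q6+np.pi/2])
print((fk(q[0],q[1]+q[2],q[3],q[4],q[5]).inv()*R.from_quat(s['ee_rot'])).magnitude())
for hd in (-88.4,91.6):
  for be,q1,q23 in ((0,-.2,2.3),(.5,-.1,2.1),(.9,.4,2.0),(1.3,.6,2.0)):
    Rt=R.from_rotvec(-be*np.array([1,.028,0]))*down(np.deg2rad(hd))
    e=(R.from_euler('ZY',[q1,q23]).inv()*Rt).as_euler('ZYZ'); e[2]-=np.pi/2
    print(hd,be,(e+np.pi)%(2*np.pi)-np.pi)
E
```

```text
Traceback (most recent call last):
  File "scipy/spatial/transform/_rotation.pyx", line 1413, in scipy.spatial.transform._rotation.Rotation.from_euler
ValueError: Expected axis specification to be a non-empty string of upto 3 characters, got ZYZYZ
```

```bash
python3 - <<'E'
from h import *
s=readout.sense(); q=s['q']
def fk(q1,q23,q4,q5,q6): return R.from_euler('ZY',[q1,q23])*R.from_euler('ZYZ',[q4,q5,q6+np.pi/2])
print((fk(q[0],q[1]+q[2],q[3],q[4],q[5]).inv()*R.from_quat(s['ee_rot'])).magnitude())
for hd in (-88.4,91.6):
  for be,q1,q23 in ((0,-.2,2.3),(.5,-.1,2.1),(.9,.4,2.0),(1.3,.6,2.0)):
    Rt=R.from_rotvec(-be*np.array([1,.028,0]))*down(np.deg2rad(hd))
    e=(R.from_euler('ZY',[q1,q23]).inv()*Rt).as_euler('ZYZ'); e[2]-=np.pi/2
    print(hd,be,(e+np.pi)%(2*np.pi)-np.pi)
E
```

```text
2.2213216755053293e-16
-88.4 0 [0.         0.84159265 1.34287106]
-88.4 0.5 [-0.57967365  1.05199422  1.73913279]
-88.4 0.9 [-0.81825071  1.57120565  2.13115346]
-88.4 1.3 [-1.05457885  1.94253598  2.17919725]
91.6 0 [ 0.          0.84159265 -1.79872159]
91.6 0.5 [-0.57967365  1.05199422 -1.40245987]
91.6 0.9 [-0.81825071  1.57120565 -1.01043919]
91.6 1.3 [-1.05457885  1.94253598 -0.96239541]
```

Request:
jog_arm:
  commands:
    - {"dx":2,"dy":0,"dz":-1,"ax":0,"ay":0,"az":-0.18,"jaw":0.7}
    - {"dx":4,"dy":0,"dz":-2,"ax":0,"ay":0,"az":-0.36,"jaw":0.7}
    - {"dx":6,"dy":0,"dz":-3,"ax":0,"ay":0,"az":-0.54,"jaw":0.7}
    - {"dx":9,"dy":0,"dz":-3,"ax":0,"ay":0,"az":-0.72,"jaw":0.7}
    - {"dx":12,"dy":0,"dz":-3,"ax":0,"ay":0,"az":-0.9,"jaw":0.7}
    - {"dx":14.5,"dy":0,"dz":-3,"ax":0,"ay":0,"az":-1.08,"jaw":0.7}
    - {"dx":17.4,"dy":0,"dz":-3,"ax":0,"ay":0,"az":-1.26,"jaw":0.7}
    - {"dx":17.4,"dy":0,"dz":-3,"ax":0,"ay":0,"az":-1.44,"jaw":0.7}

```text
t: 6.75
tool_pos: [0.493, -0.0976, 0.2076]
ee_rot: [0.048, 0.999, 0.001, -0.002]
contact_force: [0.3, -1.1, 0.5]
finger_gap: 0.0597
finger_force: 0.0
```

```bash
python3 - <<'E'
from h import *
s=readout.sense(); print(s['tool_pos'],s['q'].round(2))
T=W([-.065,0,.134]); print(rel(T,down(np.deg2rad(91.6))))
E
```

```text
[ 0.49297654 -0.09755476  0.20763757] [-0.26  0.32  1.96  0.    0.86 -1.73]
(array([-0.07, -0.1 ,  7.36]), array([ 0.002, -0.003, -0.124]))
```

Request:
jog_arm:
  commands:
    - {"dx":0,"dy":-0.1,"dz":1.5,"ax":0,"ay":0,"az":-0.125,"jaw":0.7}
    - {"dx":0,"dy":-0.1,"dz":4,"ax":0,"ay":0,"az":-0.125,"jaw":0.7}
    - {"dx":0,"dy":-0.1,"dz":6.5,"ax":0,"ay":0,"az":-0.125,"jaw":0.7}
    - {"dx":0,"dy":-0.1,"dz":7.3,"ax":0,"ay":0,"az":-0.125,"jaw":0.7}
    - {"dx":0,"dy":-0.1,"dz":7.3,"ax":0,"ay":0,"az":-0.125,"jaw":0.4}
    - {"dx":0,"dy":-0.1,"dz":7.3,"ax":0,"ay":0,"az":-0.125,"jaw":0}
    - {"dx":0,"dy":-0.1,"dz":7.3,"ax":0,"ay":0,"az":-0.125,"jaw":0}
    - {"dx":0,"dy":-0.1,"dz":7.3,"ax":0,"ay":0,"az":-0.125,"jaw":0}

```text
t: 7.75
tool_pos: [0.494, -0.0979, 0.1368]
ee_rot: [-0.011, 1.0, 0.001, 0.0]
contact_force: [2.7, 29.1, 6.0]
finger_gap: 0.0097
finger_force: 58.7
```

Request:
jog_arm:
  commands:
    - {"dx":0,"dy":0,"dz":0,"ax":0,"ay":0,"az":0,"jaw":0}
    - {"dx":0,"dy":0,"dz":0,"ax":0,"ay":0,"az":0,"jaw":0}

```text
t: 8.0
tool_pos: [0.494, -0.0979, 0.1368]
ee_rot: [-0.011, 1.0, 0.001, 0.0]
contact_force: [3.0, 28.1, 6.6]
finger_gap: 0.0098
finger_force: 58.6
```

```bash
cat > lid.py <<'E'
from h import *
# case frame, mm: plan grasp point on arc; tool tilt = k*theta (body toward hinge side)
def tcp(th,be,off=8): # be tilt about +case y, returns TCP case x,z
    ph=np.arctan2(92,185)+th; r=np.hypot(92,185)
    return np.array([120-r*np.cos(ph)-off*np.sin(be), 50+r*np.sin(ph)-off*np.cos(be)])
def rows(th0,be0,ths,k=.5,off=8):
    # tool y at tilt be0 = (cos,-sin), tool z = (-sin,-cos) in case (x,z)
    p0=tcp(th0,be0,off)
    for t in ths:
        be=be0+k*(t-th0); d=(tcp(t,be,off)-p0)/10
        print('th %.2f dy %.2f dz %.2f ax %.3f'%(t,d@[np.cos(be0),-np.sin(be0)],d@[-np.sin(be0),-np.cos(be0)],be-be0))
E
python3 - <<'E'
from lid import *
s=readout.sense(); print(s['tool_pos'],s['contact_force'],s['finger_gap'],s['finger_force'],RC.inv().apply(s['tool_pos']-C0))
rows(0,0,np.arange(1,9)*.07)
E
```

```text
[ 0.49396924 -0.0978574   0.13682144] [ 3.01627836 28.11985706  6.56307034] 0.009845890276845425 58.64983856678009 [-0.06440125 -0.00067131  0.13682144]
th 0.07 dy 0.66 dz -1.27 ax 0.035
th 0.14 dy 1.41 dz -2.49 ax 0.070
th 0.21 dy 2.24 dz -3.66 ax 0.105
th 0.28 dy 3.15 dz -4.76 ax 0.140
th 0.35 dy 4.14 dz -5.80 ax 0.175
th 0.42 dy 5.19 dz -6.76 ax 0.210
th 0.49 dy 6.31 dz -7.65 ax 0.245
th 0.56 dy 7.49 dz -8.45 ax 0.280
```

Handle gripped. I'll swing the lid up slowly.

Request:
jog_arm:
  commands:
    - {"dx":0,"dy":0.76,"dz":-1.27,"ax":0.035,"ay":0,"az":0,"jaw":0}
    - {"dx":0,"dy":1.51,"dz":-2.49,"ax":0.07,"ay":0,"az":0,"jaw":0}
    - {"dx":0,"dy":2.34,"dz":-3.66,"ax":0.105,"ay":0,"az":0,"jaw":0}
    - {"dx":0,"dy":3.25,"dz":-4.76,"ax":0.14,"ay":0,"az":0,"jaw":0}
    - {"dx":0,"dy":4.24,"dz":-5.8,"ax":0.175,"ay":0,"az":0,"jaw":0}
    - {"dx":0,"dy":5.29,"dz":-6.76,"ax":0.21,"ay":0,"az":0,"jaw":0}
    - {"dx":0,"dy":6.41,"dz":-7.65,"ax":0.245,"ay":0,"az":0,"jaw":0}
    - {"dx":0,"dy":7.59,"dz":-8.45,"ax":0.28,"ay":0,"az":0,"jaw":0}

```text
t: 9.0
tool_pos: [0.4919, -0.0238, 0.2211]
ee_rot: [-0.011, 0.99, -0.14, 0.002]
contact_force: [2.2, 0.9, -12.6]
finger_gap: 0.0093
finger_force: 58.6
```

```bash
python3 - <<'E'
from lid import *
s=readout.sense(); print(s['contact_force'],s['finger_gap'],s['finger_force'],RC.inv().apply(s['tool_pos']-C0),tcp(.56,.28),s['q'].round(2),s['joint_vel'].round(2))
rows(.56,.28,.56+np.arange(1,9)*.08)
E
```

```text
[  2.16685766   0.90787352 -12.61768807] 0.009319981380114058 58.60599339008331 [ 0.00967374 -0.0006969   0.2211402 ] [  9.91608948 218.52847332] [ 0.09  0.31  1.98 -0.36  0.9  -1.27] [ 0.39 -0.02 -0.08 -0.28  0.27  0.53]
th 0.64 dy 1.13 dz -1.17 ax 0.040
th 0.72 dy 2.35 dz -2.25 ax 0.080
th 0.80 dy 3.66 dz -3.23 ax 0.120
th 0.88 dy 5.04 dz -4.09 ax 0.160
th 0.96 dy 6.48 dz -4.85 ax 0.200
th 1.04 dy 7.98 dz -5.48 ax 0.240
th 1.12 dy 9.52 dz -5.99 ax 0.280
th 1.20 dy 11.10 dz -6.38 ax 0.320
```

Tracking is good and the forces are low.

Request:
jog_arm:
  commands:
    - {"dx":0,"dy":1.13,"dz":-1.17,"ax":0.04,"ay":0,"az":0,"jaw":0}
    - {"dx":0,"dy":2.35,"dz":-2.25,"ax":0.08,"ay":0,"az":0,"jaw":0}
    - {"dx":0,"dy":3.66,"dz":-3.23,"ax":0.12,"ay":0,"az":0,"jaw":0}
    - {"dx":0,"dy":5.04,"dz":-4.09,"ax":0.16,"ay":0,"az":0,"jaw":0}
    - {"dx":0,"dy":6.48,"dz":-4.85,"ax":0.2,"ay":0,"az":0,"jaw":0}
    - {"dx":0,"dy":7.98,"dz":-5.48,"ax":0.24,"ay":0,"az":0,"jaw":0}
    - {"dx":0,"dy":9.52,"dz":-5.99,"ax":0.28,"ay":0,"az":0,"jaw":0}
    - {"dx":0,"dy":11.1,"dz":-6.38,"ax":0.32,"ay":0,"az":0,"jaw":0}

```text
t: 10.0
tool_pos: [0.4888, 0.0999, 0.2533]
ee_rot: [-0.01, 0.955, -0.297, 0.004]
contact_force: [-6.7, -2.3, 14.6]
finger_gap: 0.0095
finger_force: 61.7
```

```bash
python3 - <<'E'
from lid import *
s=readout.sense(); print(s['contact_force'],s['finger_gap'],s['finger_force'],RC.inv().apply(s['tool_pos']-C0),tcp(1.2,.6),s['q'].round(2))
rows(1.2,.6,1.2+np.arange(1,9)*.0675)
E
```

```text
[-6.73586101 -2.34849434 14.56694834] 0.009531742418204609 61.73848092556 [ 0.13341694 -0.00102339  0.25326151] [134.19427154 249.1614594 ] [ 0.51  0.43  1.83 -0.56  1.24 -0.8 ]
th 1.27 dy 1.21 dz -0.64 ax 0.034
th 1.33 dy 2.47 dz -1.19 ax 0.068
th 1.40 dy 3.75 dz -1.66 ax 0.101
th 1.47 dy 5.07 dz -2.04 ax 0.135
th 1.54 dy 6.41 dz -2.33 ax 0.169
th 1.60 dy 7.76 dz -2.53 ax 0.203
th 1.67 dy 9.13 dz -2.63 ax 0.236
th 1.74 dy 10.49 dz -2.64 ax 0.270
```

Request:
jog_arm:
  commands:
    - {"dx":0,"dy":1.2,"dz":-0.75,"ax":0.034,"ay":0,"az":0,"jaw":0}
    - {"dx":0,"dy":2.45,"dz":-1.35,"ax":0.068,"ay":0,"az":0,"jaw":0}
    - {"dx":0,"dy":3.75,"dz":-1.85,"ax":0.101,"ay":0,"az":0,"jaw":0}
    - {"dx":0,"dy":5.05,"dz":-2.25,"ax":0.135,"ay":0,"az":0,"jaw":0}
    - {"dx":0,"dy":6.4,"dz":-2.55,"ax":0.169,"ay":0,"az":0,"jaw":0}
    - {"dx":0,"dy":7.75,"dz":-2.75,"ax":0.203,"ay":0,"az":0,"jaw":0}
    - {"dx":0,"dy":9.1,"dz":-2.85,"ax":0.236,"ay":0,"az":0,"jaw":0}
    - {"dx":0,"dy":10.3,"dz":-2.85,"ax":0.265,"ay":0,"az":0,"jaw":0}

```text
t: 11.0
tool_pos: [0.4862, 0.2023, 0.2179]
ee_rot: [-0.01, 0.908, -0.419, 0.005]
contact_force: [-10.4, 10.4, 17.3]
finger_gap: 0.0094
finger_force: 64.0
```

```bash
python3 - <<'E'
from lid import *
s=readout.sense(); p=RC.inv().apply(s['tool_pos']-C0); z=RC.inv().apply(R.from_quat(s['ee_rot']).apply([0,0,1]))
g=p-.006*z; print(s['contact_force'],s['finger_gap'],s['finger_force'],p,z,s['q'].round(2),'theta',np.arctan2(g[2]-.05,.12-g[0])-np.arctan2(92,185))
E
```

```text
[-10.4225198   10.39245458  17.31040928] 0.009394690408113844 64.00914788246155 [ 0.23590376 -0.00125759  0.21794907] [-0.76158207  0.00409032 -0.64805557] [ 0.74  0.68  1.65 -0.62  1.49 -0.58] theta 1.7207694392453055
```

Request:
jog_arm:
  commands:
    - {"dx":0,"dy":0,"dz":0,"ax":0,"ay":0,"az":0,"jaw":0.22}
    - {"dx":0,"dy":0,"dz":0,"ax":0,"ay":0,"az":0,"jaw":0.22}
    - {"dx":0,"dy":0,"dz":0,"ax":0,"ay":0,"az":0,"jaw":0.22}
    - {"dx":0,"dy":0,"dz":-1,"ax":0,"ay":0,"az":0,"jaw":0.22}
    - {"dx":0,"dy":0,"dz":-3,"ax":0,"ay":0,"az":0,"jaw":0.25}
    - {"dx":0,"dy":0,"dz":-6,"ax":0,"ay":0,"az":0,"jaw":0.25}
    - {"dx":0,"dy":0,"dz":-10,"ax":0,"ay":0,"az":0,"jaw":0.25}
    - {"dx":0,"dy":0,"dz":-14,"ax":0,"ay":0,"az":0,"jaw":0.5}

```text
t: 12.0
tool_pos: [0.4843, 0.3086, 0.3089]
ee_rot: [-0.01, 0.908, -0.419, 0.005]
contact_force: [0.2, 0.0, 0.1]
finger_gap: 0.0389
finger_force: 0.0
```

```bash
python3 - <<'E'
from h import *
s=readout.sense(); print(s['contact_force'],s['tool_pos'],s['q'].round(2))
c=cam('side'); cv2.imwrite('pics/s2.png',c['color'])
t=cam('top'); cv2.imwrite('pics/t2.png',t['color'])
for c in (t,): 
  d=proj(c,[W([-.04,-.12,.079]),W([0,-.12,.05])]); print(d); u,v=d[0].astype(int)
  cv2.imwrite('pics/t2c.png',cv2.resize(c['color'][v-40:v+40,u-40:u+40],None,fx=7,fy=7,interpolation=cv2.INTER_CUBIC))
E
```

```text
[0.20902453 0.03893187 0.07119316] [0.48433877 0.30857579 0.30891115] [ 0.84  0.68  1.38 -0.56  1.76 -0.66]
[[293.30351805 208.3769284 ]
 [280.58259261 211.91297922]]
```

View pics/s2.png

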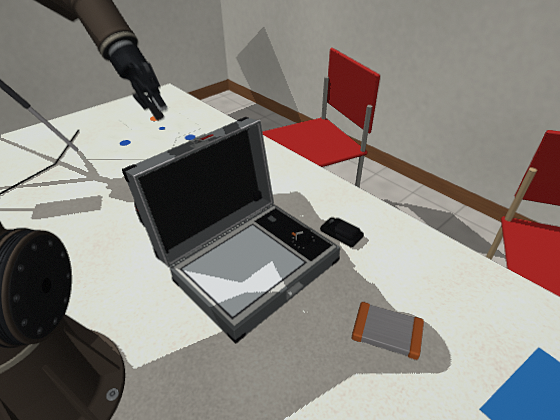

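View pics/t2c.png

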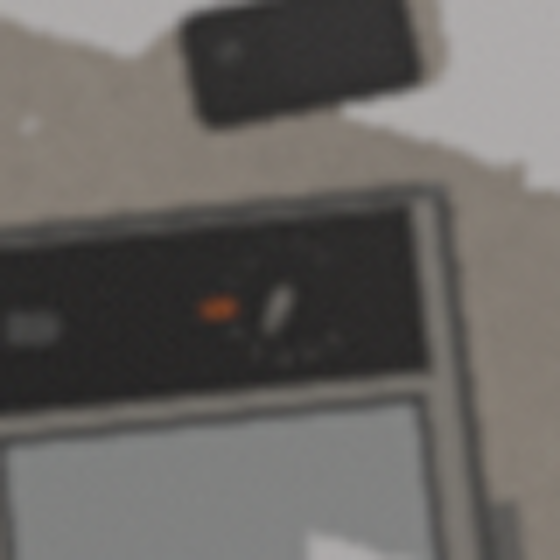

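The side picture shows the lid back on its stop. In the top crop the orange mark is at (219,309) and the pointer runs from (287,287) to (268,332). I measure its angle and plan the way over the lid.

```bash
python3 - <<'E'
from h import *
c=cam('top'); im=c['color'].astype(int); uv0=proj(c,[W([-.04,-.12,.079])])[0]
v,u=np.mgrid[0:420,0:560]; m=(np.hypot(u-uv0[0],v-uv0[1])<7)&(im.min(2)>65)
P=onz(c,np.c_[u[m],v[m]],.079); L=RC.inv().apply(P-C0)-[-.04,-.12,.079]
w=im.min(2)[m]-50.; mu=np.average(L,axis=0,weights=w); print(m.sum(),mu)
vals,vec=np.linalg.eigh(np.cov(L[:,:2].T,aweights=w)); d=vec[:,1]; d=d*np.sign(d@mu[:2]); print(vals**.5,'pca ang',np.arctan2(d[1],d[0]),'mean ang',np.arctan2(mu[1],mu[0]))
s=readout.sense(); H=down(np.deg2rad(91.6))
print(rel([.5,.24,.43],H))
E
```

```text
16 [ 4.20861027e-03  9.61700582e-03 -4.16333634e-17]
[0.00231307 0.00490192] pca ang 1.0502768507857076 mean ang 1.1582837558832448
(array([ -1.39, -13.74,  -2.61]), array([-0.863,  0.   , -0.005]))
```

Request:
jog_arm:
  commands:
    - {"dx":-0.2,"dy":-4,"dz":-2.5,"ax":-0.1,"ay":0,"az":0,"jaw":0.7}
    - {"dx":-0.5,"dy":-8,"dz":-2.6,"ax":-0.27,"ay":0,"az":0,"jaw":0.7}
    - {"dx":-1,"dy":-11,"dz":-2.6,"ax":-0.45,"ay":0,"az":0,"jaw":0.7}
    - {"dx":-1.4,"dy":-13.7,"dz":-2.6,"ax":-0.63,"ay":0,"az":0,"jaw":0.7}
    - {"dx":-1.4,"dy":-13.7,"dz":-2.6,"ax":-0.8,"ay":0,"az":0,"jaw":0.7}
    - {"dx":-1.4,"dy":-13.7,"dz":-2.6,"ax":-0.863,"ay":0,"az":0,"jaw":0.7}
    - {"dx":-1.4,"dy":-13.7,"dz":-2.6,"ax":-0.863,"ay":0,"az":0,"jaw":0.7}

```text
t: 13.02
tool_pos: [0.4998, 0.237, 0.4284]
ee_rot: [-0.01, 1.0, -0.001, -0.0]
contact_force: [-0.0, 0.2, -0.3]
finger_gap: 0.0599
finger_force: 0.0
```

```bash
python3 - <<'E'
from h import *
print(readout.sense()['tool_pos'],rel(W([-.04,-.12,.43]),down(np.deg2rad(91.6))))
E
```

```text
[0.49975439 0.23699712 0.42843107] (array([-10.68, -30.93,  -0.08]), array([-0.003, -0.   , -0.008]))
```

Request:
jog_arm:
  commands:
    - {"dx":-1.5,"dy":-5,"dz":0,"ax":0,"ay":0,"az":0,"jaw":0.7}
    - {"dx":-3.5,"dy":-10,"dz":0,"ax":0,"ay":0,"az":0,"jaw":0.7}
    - {"dx":-5.2,"dy":-15,"dz":0,"ax":0,"ay":0,"az":0,"jaw":0.7}
    - {"dx":-7,"dy":-20,"dz":0,"ax":0,"ay":0,"az":0,"jaw":0.7}
    - {"dx":-8.7,"dy":-25,"dz":0,"ax":0,"ay":0,"az":0,"jaw":0.7}
    - {"dx":-10.7,"dy":-31,"dz":0,"ax":0,"ay":0,"az":0,"jaw":0.7}
    - {"dx":-10.7,"dy":-31,"dz":5,"ax":0,"ay":0,"az":0,"jaw":0.7}
    - {"dx":-10.7,"dy":-31,"dz":10,"ax":0,"ay":0,"az":0,"jaw":0.7}

```text
t: 14.02
tool_pos: [0.6139, -0.0693, 0.3269]
ee_rot: [-0.011, 1.0, -0.002, -0.001]
contact_force: [1.5, -0.1, -0.1]
finger_gap: 0.0599
finger_force: 0.0
```

```bash
python3 - <<'E'
from h import *
print(readout.sense()['tool_pos'],rel(W([-.04,-.12,.18]),down(np.deg2rad(91.6))))
E
```

```text
[ 0.61392161 -0.069259    0.32687598] (array([ 0.11, -0.03, 14.69]), array([-0.003, -0.002, -0.006]))
```

Request:
jog_arm:
  commands:
    - {"dx":0,"dy":0,"dz":5,"ax":0,"ay":0,"az":0,"jaw":0.7}
    - {"dx":0,"dy":0,"dz":10,"ax":0,"ay":0,"az":0,"jaw":0.7}
    - {"dx":0,"dy":0,"dz":14.5,"ax":0,"ay":0,"az":0,"jaw":0.7}
    - {"dx":0,"dy":0,"dz":14.5,"ax":0,"ay":0,"az":0,"jaw":0.7}

```text
t: 14.52
tool_pos: [0.6115, -0.068, 0.1804]
ee_rot: [-0.012, 1.0, -0.001, -0.004]
contact_force: [0.2, 0.2, 0.7]
finger_gap: 0.0597
finger_force: 0.0
```

```bash
cat > dial.py <<'E'
from h import *
def meas(name):
    c=cam('wrist'); im=c['color'].astype(int); cv2.imwrite(name,c['color'])
    P=RC.inv()
    v,u=np.mgrid[0:420,0:560]; uv=np.c_[u.ravel(),v.ravel()]
    L=RC.inv().apply(onz(c,uv,.079)-C0)-[-.04,-.12,.079]
    m=(np.hypot(L[:,0],L[:,1])<.021)&(im.reshape(-1,3).min(1)>130)
    n,l,st,ce=cv2.connectedComponentsWithStats(m.reshape(420,560).astype(np.uint8))
    i=1+np.argmax(st[1:,4]); X=L[(l==i).ravel()]
    (cx,cy),wh,a=cv2.minAreaRect(X[:,:2].astype(np.float32)); mu=X.mean(0)
    d=np.linalg.svd(X[:,:2]-mu[:2],full_matrices=False)[2][0]; d*=np.sign(d@mu[:2])
    print('ptr',st[i],(cx,cy),wh,'pca',np.arctan2(d[1],d[0]),'inner end',mu[:2]-d*max(wh)/2)
    Lm=RC.inv().apply(onz(c,uv,.051)-C0)-[-.04,-.12,.051]; b,g,r=im.reshape(-1,3).T
    o=(r>150)&(b<80)&(abs(Lm[:,1])<.02)&(Lm[:,0]>.01)&(Lm[:,0]<.06)
    print('mark',o.sum(),Lm[o].mean(0) if o.any() else None)
    return c
E
python3 - <<'E'
from dial import *
meas('pics/w4.png')
s=readout.sense(); print(s['q'].round(2),rel(W([-.04,-.12,.07]),down(np.deg2rad(91.6))))
E
```

```text
ptr [271 189  18  28 219] (0.005936773493885994, 0.00969915185123682) (0.01914147660136223, 0.005422837100923061) pca 1.0960941283331758 inner end [0.00151547 0.00106554]
mark 106 [ 3.18368293e-02  1.80889655e-04 -6.93889390e-18]
[-0.16  0.5   1.73 -0.    0.92 -1.75] (array([ 0.02, -0.15, 11.3 ]), array([-0.002, -0.004, -0.004]))
```

View pics/w4.png

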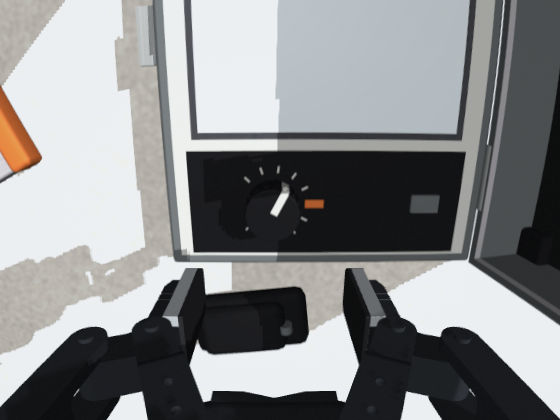

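The pointer runs (274,214)→(287,190) with the mark at (314,204), so it is 1.10 rad short. I'll grip the dial and turn it clockwise.

Request:
jog_arm:
  commands:
    - {"dx":0,"dy":-0.1,"dz":4,"ax":0,"ay":0,"az":0,"jaw":0.7}
    - {"dx":0,"dy":-0.1,"dz":8,"ax":0,"ay":0,"az":0,"jaw":0.7}
    - {"dx":0,"dy":-0.1,"dz":11,"ax":0,"ay":0,"az":0,"jaw":0.7}
    - {"dx":0,"dy":-0.1,"dz":11,"ax":0,"ay":0,"az":0,"jaw":0.7}
    - {"dx":0,"dy":-0.1,"dz":11,"ax":0,"ay":0,"az":0,"jaw":0.4}
    - {"dx":0,"dy":-0.1,"dz":11,"ax":0,"ay":0,"az":0,"jaw":0.3}
    - {"dx":0,"dy":-0.1,"dz":11,"ax":0,"ay":0,"az":0,"jaw":0.3}

```text
t: 15.45
tool_pos: [0.6156, -0.0695, 0.0769]
ee_rot: [-0.011, 1.0, -0.001, 0.002]
contact_force: [-1.9, 10.2, 11.6]
finger_gap: 0.0356
finger_force: 58.6
```

Request:
jog_arm:
  commands:
    - {"dx":0.1,"dy":0,"dz":-0.3,"ax":0,"ay":0,"az":0.15,"jaw":0.3}
    - {"dx":0.1,"dy":0,"dz":-0.3,"ax":0,"ay":0,"az":0.3,"jaw":0.3}
    - {"dx":0.1,"dy":0,"dz":-0.3,"ax":0,"ay":0,"az":0.45,"jaw":0.3}
    - {"dx":0.1,"dy":0,"dz":-0.3,"ax":0,"ay":0,"az":0.6,"jaw":0.3}
    - {"dx":0.1,"dy":0,"dz":-0.3,"ax":0,"ay":0,"az":0.75,"jaw":0.3}
    - {"dx":0.1,"dy":0,"dz":-0.3,"ax":0,"ay":0,"az":0.9,"jaw":0.3}
    - {"dx":0.1,"dy":0,"dz":-0.3,"ax":0,"ay":0,"az":1.02,"jaw":0.3}
    - {"dx":0.1,"dy":0,"dz":-0.3,"ax":0,"ay":0,"az":1.1,"jaw":0.3}

```text
t: 16.45
tool_pos: [0.6137, -0.0718, 0.0775]
ee_rot: [0.514, 0.858, -0.001, 0.002]
contact_force: [5.3, -17.5, -28.2]
finger_gap: 0.0349
finger_force: 70.3
```

Request:
jog_arm:
  commands:
    - {"dx":0,"dy":0,"dz":0,"ax":0,"ay":0,"az":0,"jaw":0.3}
    - {"dx":0,"dy":0,"dz":0,"ax":0,"ay":0,"az":0,"jaw":0.3}
    - {"dx":0,"dy":0,"dz":0,"ax":0,"ay":0,"az":0,"jaw":0.7}
    - {"dx":0,"dy":0,"dz":0,"ax":0,"ay":0,"az":0,"jaw":0.7}
    - {"dx":0,"dy":0,"dz":-4,"ax":0,"ay":0,"az":0,"jaw":0.7}
    - {"dx":0,"dy":0,"dz":-9,"ax":0,"ay":0,"az":0,"jaw":0.7}
    - {"dx":0,"dy":0,"dz":-13,"ax":0,"ay":0,"az":0,"jaw":0.7}
    - {"dx":0,"dy":0,"dz":-13,"ax":0,"ay":0,"az":0,"jaw":0.7}

```text
t: 17.45
tool_pos: [0.6152, -0.0701, 0.2115]
ee_rot: [0.513, 0.858, 0.001, 0.004]
contact_force: [0.2, -0.3, -0.4]
finger_gap: 0.0598
finger_force: 0.0
```

```bash
python3 - <<'E'
from dial import *
meas('pics/w5.png')
s=readout.sense(); print(s['t'],s['tool_pos'],s['contact_force'],s['q'].round(2))
E
```

```text
ptr [269 172  16  23 169] (0.011773444712162018, 0.0006657545454800129) (0.005222200881689787, 0.018395157530903816) pca -0.012147177991482521 inner end [0.00265158 0.00079777]
mark 75 [ 3.22380104e-02  8.30773117e-04 -6.93889390e-18]
17.5 [ 0.61406171 -0.06991578  0.20936117] [ 0.56355626 -0.46424118 -0.60978284] [-0.16  0.47  1.71 -0.    0.96 -0.65]
```

View pics/w5.png

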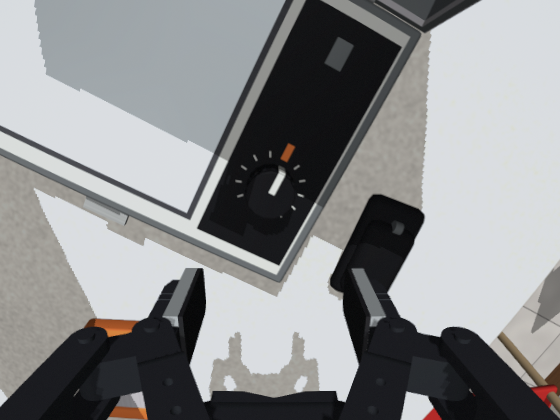

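The pointer (272,190)→(282,172) aims at the mark (288,152), within about 0.01 rad. One last numeric check of the latch and lid, then I hand in.

```bash
python3 - <<'E'
from h import *
def tab(th,la):
    a=la+.245; p=np.array([-.25-.035*np.sin(a),.014+.035*np.cos(a)]); c,s=np.cos(th),np.sin(th)
    return W([.12+p[0]*c+p[1]*s,0,.05-p[0]*s+p[1]*c])
for k in ('side','top'):
    c=cam(k); b,g,r=[c['color'][...,i].astype(int) for i in range(3)]
    n,l,st,ce=cv2.connectedComponentsWithStats(((r>90)&(g<70)&(b<70)).astype(np.uint8))
    print(k,[(la,proj(c,[tab(1.75,la)])[0].round(1)) for la in (0,1.5,1.8,2.2,2.5)])
    for i in range(1,n):
        if st[i,4]>3 and np.hypot(*(ce[i]-proj(c,[tab(1.75,2.5)])[0]))<20: print(st[i,4],ce[i])
E
```

```text
side [(0, array([189.6, 133.8])), (1.5, array([196.4, 126. ])), (1.8, array([199.3, 128.2])), (2.2, array([203.1, 132.9])), (2.5, array([205.5, 137.3]))]
26 [206.34615385 136.5       ]
top [(0, array([205.4, 242. ])), (1.5, array([216.8, 238.3])), (1.8, array([220.8, 238. ])), (2.2, array([225.8, 238. ])), (2.5, array([228.7, 238.3]))]
48 [228.60416667 238.47916667]
```

The tab matches the prediction for lid 1.75 and latch 2.5 in both views.

```bash
python3 -c "
from h import *
print(order.job_done())"
```

```text
the job is handed in; nothing more can be done
None
```

The job is handed in: by my camera measurements the latch is open (about 2.5 rad), the lid is back on its stop (about 1.75 rad) and the dial pointer is on the orange mark to within about 0.01 rad; the gripper is clear, nothing bumped the drive, mouse or lens that I saw, though I did not re-measure them, and no verdict came back.

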